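# Put three bottles back into their own pockets and shut the hold-down bar

### The job

The three bottles in the transport carrier stand in each other's pockets, so the hold-down bar cannot come down. Put each where its top comes level with the others (the tallest bottle in the lowest pocket block, the middle one in the middle block, the shortest in the highest block), without tipping any over; the empty drip tray is free for parking one meanwhile. Then swing the bar over the bottle tops until it is fully shut, and let go.

Things in the scene. Friction and masses are not known exactly. Their poses are not given: they have to be found in the camera images.
- glass_dropper_mid (a point): centre, half-way up, of the tallest bottle: brown glass with black cap and rubber dropper bulb, 112 mm tall. Heights above its base: body 34 mm across up to 52 mm, sloping shoulder to 66 mm, straight cap 22 mm across from 68 to 81 mm, bulb 14 mm across above. z up along the bottle, 56 mm above its base. 56 to 91 g. Starts in the middle pocket block. Best taken by the cap, fingertips about 65 mm above its base
- squeeze_bottle_mid (a point): centre, half-way up, of the middle bottle: white plastic squeeze bottle with a pointed nozzle cap, 85 mm tall; body 29 mm across up to 50 mm above its base, shoulder to 57 mm, nozzle cap 18 mm across and narrowing above. z up along the bottle, 42.5 mm above its base. About 35 g. Starts in the high pocket block. Grasp round the body, above the block
- sample_vial_mid (a point): centre, half-way up, of the shortest bottle: clear glass vial with a screw cap, 68 mm tall; body 27 mm across up to 55 mm above its base, cap 24 mm across. z up along the vial, 34 mm above its base. About 32 g. Starts in the low pocket block. Grasp round the body or cap, above the block
- low_pocket_floor (a point): centre of the pocket's floor in the lowest of three white plastic pocket blocks on the carrier. Block 64 x 72 mm, top 36 mm above the bench; round pocket 48 mm wide and 22 mm deep, so its floor is 14 mm above the bench. x, y along the carrier's x, y, z up. This is the pocket of the brown glass dropper bottle. The three blocks stand in a row along the carrier's y, 80 mm apart, in any order
- middle_pocket_floor (a point): centre of the pocket's floor in the middle-height of three white plastic pocket blocks on the carrier. Block 64 x 72 mm, top 63 mm above the bench; round pocket 48 mm wide and 22 mm deep, so its floor is 41 mm above the bench. x, y along the carrier's x, y, z up. This is the pocket of the white squeeze bottle. The three blocks stand in a row along the carrier's y, 80 mm apart, in any order
- high_pocket_floor (a point): centre of the pocket's floor in the highest of three white plastic pocket blocks on the carrier. Block 64 x 72 mm, top 80 mm above the bench; round pocket 48 mm wide and 22 mm deep, so its floor is 58 mm above the bench. x, y along the carrier's x, y, z up. This is the pocket of the clear sample vial. The three blocks stand in a row along the carrier's y, 80 mm apart, in any order
- tray_floor (a point): centre of the floor of the empty drip tray, a free spot to park a bottle: flat grey plastic tray, 120 x 120 mm with a rim 10 mm high and 4 mm thick; floor 5 mm above the bench. z up. Fixed; it stands to the left or to the right of the carrier, square to the robot's x, y give or take its yaw
- bar (a joint): angle of the hold-down bar, rad: 0 fully shut (strip level over the bottle tops, at its stop), grows as it swings up and back, away from the robot; 1.62 fully back, where it rests at the start. Light damped hinge: pushed forward by 2 to 4 N from behind, fingertips reaching below the strip, it rises to its highest point at 0.68 and from about 0.4 down sinks shut by its own weight in 1 s. Hinge axis along the carrier's y, 60 mm above the bench, 60 mm behind the pocket row
- bar_mid (a point): middle of the bar's steel strip, 292 x 30 x 5 mm, rubber pad 4 mm thick under it, arms at its ends. y along the strip and the pocket row, z square to the strip (up when shut, pointing back when open), x across it. Hinge axis: 60 mm along +x, 75.5 mm along -z from here. Shut, the strip's top is 138 mm above the bench, over the pocket row; at the start it stands nearly upright behind the bottles
Mind the look-alikes: they are no part of the job. What is shaped like the part that bears squeeze_bottle_mid but red is not meant.

How it is judged:
By the outcome, as a careful person would: the job done as asked, in the order asked, and still so for the second after the job is handed in, with the robot touching nothing.
It also fails if it takes over 118 s, if anything falls off the work surface, if the arm or the gripper's body presses on something with over 40 N, if the wrist force passes 120 N, or if a joint passes its speed limit or range.

### The arm

A 6-joint arm with a two-finger parallel gripper is mounted at the origin on a cart in front of the work surface, level with it; the furniture and walls round the work are solid. World frame = base frame: x ahead of the robot, y to its left, z up, the work surface at z = 0. Lengths are in m, angles in rad, forces in N, time in s.
With the tool pointing down it reaches from about 0.3 to 0.95 m from the base axis. Payload 3.1 kg.
Tool frame: the origin (TCP) lies at the very end of the fingers, on their centre line; the grasp point (between the pads) lies r.tcp_to_grasp behind it (r.tcp_to_grasp is the distance from the TCP to the grasp point, in m); z points along the fingers, y is the line along which they close (so a half turn about z gives the same grasp; the last joint's range is limited). The gripper opens to 85 mm and grips with 20 to 120 N. Pads are 22 mm wide; open, the fingers measure 114 mm over their backs; the gripper's body (76 mm by 85 mm) begins 54 mm behind the grasp point. The pads swing forward as they close: fully open they stand 13 mm farther back than shut.
Start: joints at [-1.373, 0.308, 1.634, -0, 1.2, -0.07], TCP at [0.165, -0.603, 0.231] pointing down, gripper open.
Joint ranges: [-3.06, 3.06], [-0.79, 1.96], [0.05, 2.63], [-1.19, 4.34], [0.05, 2.64], [-2.94, 2.94]. Speed limits (rad/s): [2.79, 2.79, 3.14, 3.14, 3.14, 3.14].

### API

Orientations are given as a rotation vector (axis times angle).
In Python, from cell import telemetry, cams, r gives the robot as it stands. The module is installed in compiled form; this text tells all that it offers.
- The arm moves only by the shell command python3 -m jog 'ROWS' [FORCE]. ROWS is JSON, a list of rows, each a list of 7 numbers: the shift along the tool's x, y, z in m, then the turn, a rotation vector about the tool's x, y, z in degrees, then the closure in counts, from 0 (fully open) to 255 (shut). A call has 1 to 5 rows; each row shifts and turns the commanded pose from where the row before left it, along the tool's axes as they then stand; what a row does not reach is not made up. A row lasts 1/12 s, in which the tool goes at most 41.7 mm and 7.16 degrees, less where a joint would pass 70% of its speed; a pose out of reach is approached as far as the arm can. A call is refused whole if a number of a shift passes 0.0417 or a number of a turn 7.16, either way. A call with a gripper value outside its range is refused whole. The fingers move at their own pace and stop on an object; FORCE is the grip in N (left out, the last holds). Time passes only in rows, so rows that do not move let the fingers close. It gives the time, the measured TCP pose, the force, the opening and the grip force at its end, in the units of the state.
- telemetry.read_state(): the state, without advancing time (a new reading comes with each control period).
- cams.capture(name): name is "scene" or "top" or "wrist"; returns (picture, depth): 420x560x3 uint8, red, green, blue; 420x560 float32, m along the optical axis (not along the pixel's ray), 0 where there is no reading.
- cams.get_calibration(name): a dict with "intrinsics" (3x3 intrinsics, pixels), "position" and "rotation" of the camera in the world. Camera axes: x right, y down, z forward; pixel columns grow to the right and rows downward; lengths in m; the calibration is good to about 2 mm. A picture is of the moment at which its call begins: read the wrist's pose just before it. get_calibration takes no time and is no camera call; for the wrist camera it gives the pose at the moment of the call.
- r.sign_off(): hands the job in; it is judged then, once.
The state is a dict: "time_s": time; "joints": joint angles; "qd": joint speeds; "tau": joint torques, N m; "tcp_pos": TCP position; "tcp_rot": TCP orientation; "ft_force": force on the tool from outside, world axes, zero at the start; "ft_torque": the same for the moment, N m; "width": finger opening in m; "finger_force": force on a finger pad.
Only numpy, scipy, OpenCV 4.12 (cv2) and the standard library are available. Lean on these libraries where they do the work, as an engineer would, in place of code of your own. Each camera call takes 0.05 s, during which the arm holds its last target. There are 200 camera calls.

## Working session

There is one attempt and no reset: what is moved stays moved. The work goes in short steps, Python scripts to look and compute and a shell command to move; the robot and the scene stay as the last step left them, time stands still between calls to the robot, and variables do not carry over. Pictures are saved under pics/ and viewed, at most 14 in all, crops included, and the job is handed in when it is done.

```bash
mkdir -p pics
python3 - <<'E'
from cell import telemetry,cams,r
import cv2,numpy as np
s=telemetry.read_state();print(s,r.tcp_to_grasp)
for n in("scene","top"):
    p,d=cams.capture(n);cv2.imwrite(f"pics/{n}0.png",p[:,:,::-1]);np.savez(f"{n}0.npz",p=p,d=d)
    print(n,cams.get_calibration(n))
E
```

```text
{'time_s': 0.0, 'joints': array([-1.37272835e+00,  3.09004104e-01,  1.63517962e+00,  2.94746312e-05,
        1.19970059e+00, -6.96832124e-02]), 'qd': array([-1.37354229e-03, -1.43386088e-04, -1.21417002e-03,  2.82925233e-04,
        1.68634383e-03,  1.48756112e-05]), 'tau': array([-8.13554971e-05, -4.15250874e+01, -2.76663566e+01, -3.07832079e-05,
        1.02897780e-02,  1.06520156e-05]), 'tcp_pos': array([ 0.16518325, -0.60192962,  0.23005094]), 'tcp_rot': array([-3.11121582e+00, -4.19005214e-01,  1.87741424e-04]), 'ft_force': array([-0.50720605,  0.28090159, -0.44396366]), 'ft_torque': array([ 0.00203381, -0.03945422, -0.03478929]), 'finger_force': 0.0, 'width': 0.08522669354435031} 0.0187
scene {'intrinsics': array([[447.56156804,   0.        , 269.67680294],
       [  0.        , 447.56156804, 210.6890404 ],
       [  0.        ,   0.        ,   1.        ]]), 'position': array([-0.18705946,  0.62076436,  0.8070553 ]), 'rotation': array([-1.02550806,  2.30087388, -1.15245831])}
top {'intrinsics': array([[538.63305535,   0.        , 277.27546114],
       [  0.        , 538.63305535, 219.37076372],
       [  0.        ,   0.        ,   1.        ]]), 'position': array([ 0.30877783, -0.00520949,  1.54184082]), 'rotation': array([-2.18183578,  2.14750256, -0.14419152])}
```

View pics/scene0.png

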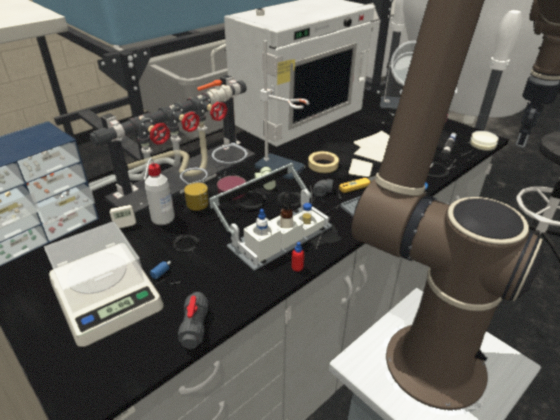

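View pics/top0.png

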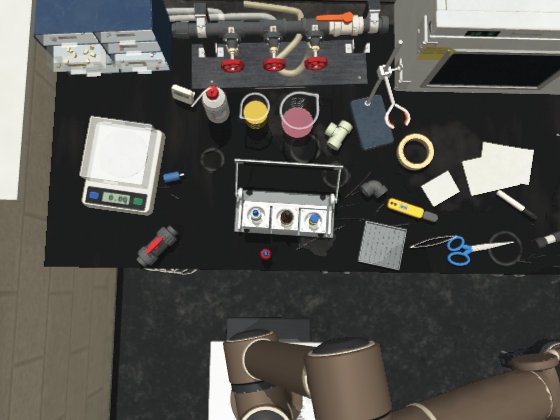

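The scene shows the carrier with the three bottles, and the open bar behind it, at about top pixel (287,200). The grey tray is at (382,245). A red squeeze-bottle look-alike stands at (265,255) in front of the carrier, and the large red-capped wash bottle at (215,105) also isn't part of the job.

```bash
cat > h.py <<'E'
import numpy as np,cv2
from scipy.spatial.transform import Rotation as R
def world(cal,d):
    K=cal["intrinsics"];v,u=np.mgrid[:d.shape[0],:d.shape[1]]
    c=np.stack([(u-K[0,2])/K[0,0]*d,(v-K[1,2])/K[1,1]*d,d],-1)
    return c@R.from_rotvec(cal["rotation"]).as_matrix().T+cal["position"]
E
python3 - <<'E'
from h import *
from cell import cams
t=np.load("top0.npz");s=np.load("scene0.npz")
W=world(cams.get_calibration("top"),t["d"])
np.set_printoptions(precision=3,suppress=True)
for (u,v) in [(256,212),(256,216),(287,213),(287,217),(314,217),(314,221),(244,226),(272,200),(301,200),(325,228),(382,245),(362,222),(405,228),(400,268),(360,262),(265,255),(286,162),(240,162),(337,167),(215,105)]: print(u,v,W[v,u])
a=cv2.resize(t["p"][150:275,225:415],None,fx=4,fy=4,interpolation=cv2.INTER_CUBIC)
cv2.imwrite("pics/c1.png",a[:,:,::-1])
b=cv2.resize(s["p"][160:285,200:350],None,fx=4.6,fy=4.6,interpolation=cv2.INTER_CUBIC)
cv2.imwrite("pics/c2.png",b[:,:,::-1])
E
```

```text
256 212 [0.498 0.035 0.137]
256 216 [0.49  0.035 0.121]
287 213 [ 0.494 -0.046  0.16 ]
287 217 [ 0.487 -0.047  0.13 ]
314 217 [ 0.494 -0.122  0.086]
314 221 [ 0.483 -0.122  0.083]
244 226 [0.467 0.069 0.078]
272 200 [ 0.551 -0.006  0.009]
301 200 [ 0.551 -0.09   0.018]
325 228 [ 0.47  -0.157  0.031]
382 245 [ 0.426 -0.323  0.008]
362 222 [ 0.493 -0.268 -0.003]
405 228 [ 0.478 -0.393 -0.004]
400 268 [ 0.362 -0.377 -0.003]
360 262 [ 0.377 -0.262 -0.004]
265 255 [0.389 0.01  0.078]
286 162 [ 0.635 -0.042  0.133]
240 162 [0.635 0.081 0.12 ]
337 167 [ 0.625 -0.179  0.127]
215 105 [0.786 0.151 0.139]
```

View pics/c1.png

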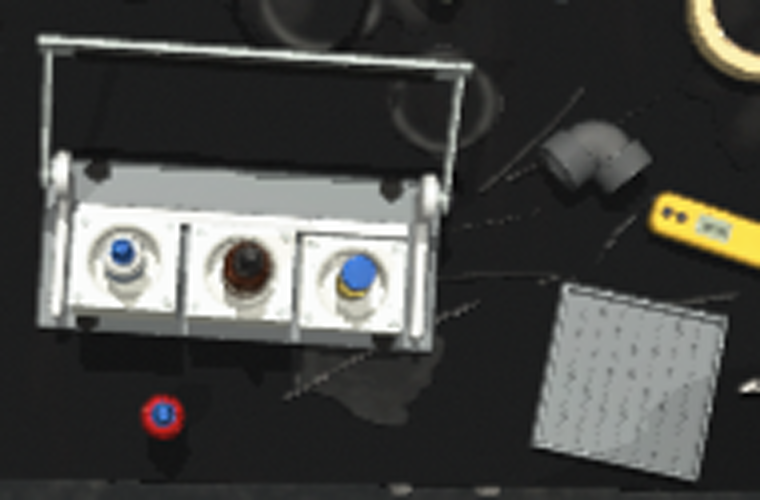

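View pics/c2.png

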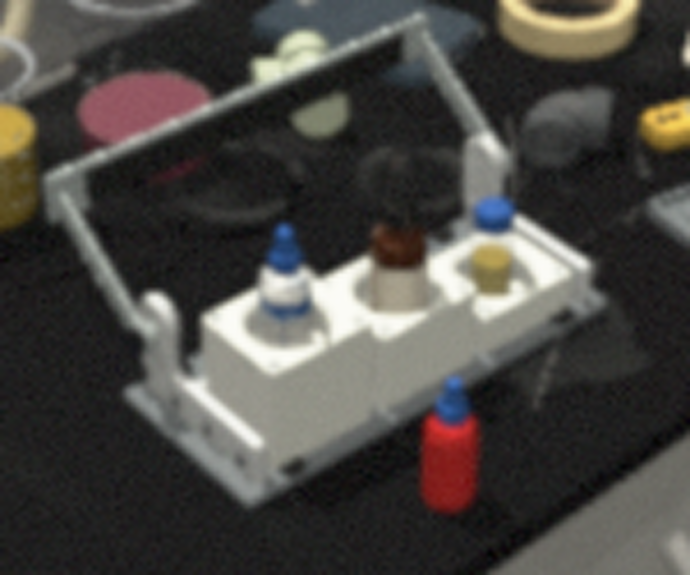

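The left block, near (256,215), is high and holds the white squeeze bottle with blue nozzle. The centre block at (287,215) is middle height with the brown dropper, and the right block at (314,219) is low with the blue-capped vial. The only look-alike nearby is the red bottle at (265,255); I will leave it alone. The plan is vial → tray, dropper → low, squeeze → middle, vial → high, then the bar. Next I'll measure the block, bottle and tray centres.

Run:
```python
from h import *
from cell import cams
np.set_printoptions(precision=3,suppress=True)
P=[];C=[]
for n in("top","scene"):
    t=np.load(n+"0.npz");W=world(cams.get_calibration(n),t["d"]);p=t["p"].astype(int)
    x,y,z=W[...,0],W[...,1],W[...,2]
    reg=(x>.43)&(x<.55)&(y>-.18)&(y<.1)
    print(n)
    for nm,z0,yr in(("high",.080,(-.01,.1)),("mid",.063,(-.095,.0)),("low",.036,(-.18,-.075))):
        m=(abs(z-z0)<.008)&(x>.43)&(x<.56)&(y>yr[0])&(y<yr[1])&(p.min(-1)>120)
        q=W[m][:,:2].astype(np.float32);print(nm,m.sum(),cv2.minAreaRect(q*1000),np.median(W[m][:,2]))
    for nm,zr,yr in(("squeeze",.092,(-.0,.08)),("dropper",.075,(-.08,-.01)),("vial",.05,(-.155,-.095))):
        m=(z>zr)&(z<.17)&(x>.45)&(x<.53)&(y>yr[0])&(y<yr[1])
        q=W[m];print(nm,m.sum(),q.min(0),q.max(0),q.mean(0))
    m=(x>.34)&(x<.51)&(y>-.42)&(y<-.24)&(p.min(-1)>85)&(abs(z)<.03)
    print("tray",cv2.minAreaRect(W[m][:,:2].astype(np.float32)*1000))
    m=(x>.59)&(x<.66)&(y>-.2)&(y<.11)&(z>.09)&(z<.15)
    q=W[m];print("bar",q.min(0),q.max(0),np.polyfit(q[:,1],q[:,0],1))
```

```text
top
high 406 ((512.2449951171875, 46.76095962524414), (96.58645629882812, 90.84514617919922), 0.9878818392753601) 0.08053477789199381
mid 369 ((493.6825866699219, -42.7327995300293), (71.74034118652344, 64.5167007446289), 87.52299499511719) 0.06331273666336235
low 447 ((494.8836364746094, -130.47401428222656), (87.24063110351562, 79.86737823486328), 86.68538665771484) 0.03627905992116931
squeeze 95 [0.484 0.023 0.093] [0.51  0.049 0.148] [0.495 0.036 0.118]
dropper 132 [ 0.477 -0.062  0.076] [ 0.511 -0.031  0.16 ] [ 0.49  -0.046  0.112]
vial 83 [ 0.479 -0.135  0.051] [ 0.503 -0.11   0.09 ] [ 0.49  -0.122  0.077]
tray ((424.0257263183594, -340.2773132324219), (154.0802459716797, 121.26847076416016), 78.64581298828125)
bar [ 0.591 -0.194  0.092] [0.641 0.096 0.139] [0.039 0.629]
scene
high 354 ((510.88128662109375, 44.81862258911133), (87.5268325805664, 96.56261444091797), 89.07989501953125) 0.07766038945771236
mid 252 ((493.89947509765625, -42.239845275878906), (74.11669921875, 66.74300384521484), 87.54535675048828) 0.0611324614783233
low 254 ((507.7280578613281, -129.80169677734375), (89.98418426513672, 104.60537719726562), 86.90962219238281) 0.03397459987623819
squeeze 156 [0.483 0.027 0.092] [0.511 0.055 0.143] [0.493 0.043 0.113]
dropper 240 [ 0.476 -0.058  0.075] [ 0.507 -0.026  0.153] [ 0.489 -0.04   0.107]
vial 118 [ 0.476 -0.132  0.05 ] [ 0.504 -0.108  0.084] [ 0.489 -0.117  0.069]
tray ((479.0054626464844, -293.77032470703125), (43.8420295715332, 94.5286865234375), 29.921751022338867)
bar [ 0.59  -0.193  0.09 ] [0.643 0.098 0.132] [0.041 0.629]
```

```bash
cat > go.py <<'E'
import sys,numpy as np
from scipy.spatial.transform import Rotation as R
from cell import telemetry
P=dict(high=(.4972,.0375),mid=(.4938,-.0425),low=(.4905,-.1225),tray=(.425,-.325))
s=telemetry.read_state();M=R.from_rotvec(s["tcp_rot"]).as_matrix()
a=sys.argv[1:]
print("t %.2f"%s["time_s"],"tcp",s["tcp_pos"].round(4),"w %.4f"%s["width"],"f",s["ft_force"].round(1),"ff %.1f"%s["finger_force"],"yaw %.2f"%np.degrees(np.arctan2(M[1,0],M[0,0])),"tilt",M[2,:2].round(4))
if a:
    t=np.array((*P[a[0]],float(a[1])) if a[0] in P else [float(v) for v in a[:3]])
    print("tool delta mm",((t-s["tcp_pos"])@M*1e3).round(1))
E
J="python3 -m jog"
python3 -m jog '[[0,0,0,0,0,-7.16,0],[0,0,0,0,0,-7.16,0],[0,0,0,0,0,-7.16,0],[0,0,0,0,0,-7.16,0],[0,0,0,0,0,-7.16,0]]' >/dev/null
python3 -m jog '[[0,0,0,0,0,-7.16,0],[0,0,0,0,0,-7.16,0],[0,0,0,0,0,-7.16,0],[0,0,0,0,0,-7.16,0],[0,0,0,0,0,-7.16,0]]'
python3 -m jog '[[0,0,0,0,0,-0.7,0]]'
python3 go.py low 0.23
```

```text
time_s: 0.93
tcp_pos: [0.1652, -0.6022, 0.2305]
tcp_rot: [-2.272, -2.168, -0.001]
ft_force: [-0.2, -0.1, -0.3]
width: 0.0853
finger_force: 0.0
time_s: 1.02
tcp_pos: [0.1653, -0.6023, 0.2306]
tcp_rot: [-2.263, -2.177, -0.001]
ft_force: [-0.3, 0.1, -0.3]
width: 0.0852
finger_force: 0.0
t 1.02 tcp [ 0.1653 -0.6023  0.2306] w 0.0852 f [-0.3  0.1 -0.3] ff 0.0 yaw 87.79 tilt [ 0.0013 -0.0003]
tool delta mm [491.9 306.5   1.1]
```

```bash
python3 -m jog '[[0.033,0.0205,0,0,0,0,0],[0.033,0.0205,0,0,0,0,0],[0.033,0.0205,0,0,0,0,0],[0.033,0.0205,0,0,0,0,0],[0.033,0.0205,0,0,0,0,0]]' >/dev/null
python3 -m jog '[[0.033,0.0205,0,0,0,0,0],[0.033,0.0205,0,0,0,0,0],[0.033,0.0205,0,0,0,0,0],[0.033,0.0205,0,0,0,0,0],[0.033,0.0205,0,0,0,0,0]]' >/dev/null
python3 -m jog '[[0.033,0.0205,0,0,0,0,0],[0.033,0.0205,0,0,0,0,0],[0.033,0.0205,0,0,0,0,0],[0.015,0.0205,0,0,0,0,0],[0.015,0.0195,0,0,0,0,0]]' >/dev/null
python3 -m jog '[[0,0,0,0,0,0,0],[0,0,0,0,0,0,0]]' >/dev/null
python3 go.py low 0.23
python3 - <<'E'
from cell import cams
import numpy as np,cv2
from h import *
cal=cams.get_calibration("wrist")
p,d=cams.capture("wrist");cv2.imwrite("pics/w1.png",p[:,:,::-1])
np.savez("w1.npz",p=p,d=d,**cal)
W=world(cal,d);x,y,z=W[...,0],W[...,1],W[...,2]
for nm,zr,zt,yr in(("squeeze",.09,.15,(-.0,.08)),("dropper",.07,.165,(-.08,-.01)),("vial",.055,.095,(-.155,-.095))):
    m=(z>zr)&(z<zt)&(x>.44)&(x<.54)&(y>yr[0])&(y<yr[1]);q=W[m];print(nm,m.sum(),q.min(0) if len(q) else 0,q.max(0)if len(q) else 0)
E
```

```text
t 2.43 tcp [ 0.4909 -0.1558  0.2309] w 0.0856 f [ 0.8 -0.4  0.1] ff 0.0 yaw 87.67 tilt [-0.     -0.0009]
tool delta mm [33.3 -1.7  0.9]
squeeze 0 0 0
dropper 1302 [ 0.47889866 -0.06439263  0.07042218] [ 0.51268149 -0.03186466  0.15408958]
vial 543 [ 0.4804501  -0.13546585  0.05509785] [ 0.50598213 -0.11057861  0.08488118]
```

View pics/w1.png

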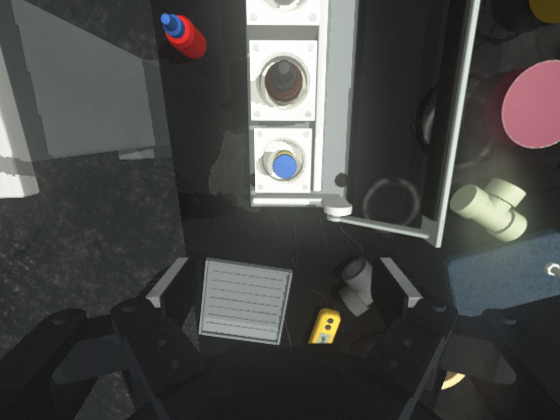

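The vial's blue cap is at (285,160) in the low block, the dropper is at (285,75), and the tray is below at (247,300). The choice is confirmed, so I'll pick the vial first.

```bash
python3 -m jog '[[0.017,0.001,0,0,0,0,60],[0.016,0.001,0.01,0,0,0,60],[0,0,0.035,0,0,0,60],[0,0,0.035,0,0,0,60],[0,0,0.035,0,0,0,60]]' 25 >/dev/null
python3 -m jog '[[0,0,0.035,0,0,0,60],[0,0,0.02,0,0,0,60],[0,0,0.01,0,0,0,60],[0,0,0.005,0,0,0,60],[0,0,0,0,0,0,60]]' >/dev/null
python3 go.py 0.493 -0.123 0.042
```

```text
t 3.32 tcp [ 0.4932 -0.1244  0.0459] w 0.0653 f [ 0.4 -0.3  0.2] ff 0.0 yaw 87.55 tilt [ 0.0002 -0.0012]
tool delta mm [ 1.4 -0.2  3.9]
```

```bash
python3 -m jog '[[0.001,0,0.003,0,0,0,100],[0,0,0,0,0,0,160],[0,0,0,0,0,0,255],[0,0,0,0,0,0,255],[0,0,0,0,0,0,255]]' 25 
python3 -m jog '[[0,0,0,0,0,0,255],[0,0,0,0,0,0,255],[0,0,0,0,0,0,255]]'
python3 go.py 0.493 -0.123 0.042
```

```text
time_s: 3.73
tcp_pos: [0.495, -0.1232, 0.0446]
tcp_rot: [2.265, 2.174, 0.002]
ft_force: [-1.1, -0.3, 4.6]
width: 0.0259
finger_force: 25.3
time_s: 3.98
tcp_pos: [0.495, -0.1232, 0.0446]
tcp_rot: [2.265, 2.174, 0.001]
ft_force: [-0.3, -0.8, 5.5]
width: 0.0261
finger_force: 25.4
t 3.98 tcp [ 0.495  -0.1232  0.0446] w 0.0261 f [-0.3 -0.8  5.5] ff 25.4 yaw 87.66 tilt [-0.0008  0.0021]
tool delta mm [ 0.1 -2.   2.6]
```

```bash
python3 -m jog '[[0,0,-0.01,0,0,0,255],[0,0,-0.03,0,0,0,255],[0,0,-0.04,0,0,0,255],[-0.01,-0.003,0,0,0,0,255],[-0.025,-0.0075,0,0,0,0,255]]' 
python3 -m jog '[[-0.035,-0.01,0,0,0,0,255],[-0.035,-0.01,0,0,0,0,255],[-0.035,-0.01,0,0,0,0,255],[-0.03,-0.01,0,0,0,0,255],[-0.02,-0.0065,0,0,0,0,255]]' >/dev/null
python3 -m jog '[[-0.01,-0.0035,0,0,0,0,255],[-0.005,-0.001,0.02,0,0,0,255],[0,0,0.03,0,0,0,255],[0,0,0.02,0,0,0,255],[0,0,0.005,0,0,0,255]]' >/dev/null
python3 -m jog '[[0,0,0,0,0,0,255]]'
python3 go.py tray 0.0365
```

```text
time_s: 4.4
tcp_pos: [0.4853, -0.157, 0.1271]
tcp_rot: [2.258, 2.174, 0.007]
ft_force: [0.0, -0.6, -0.8]
width: 0.026
finger_force: 25.0
time_s: 5.32
tcp_pos: [0.4227, -0.3233, 0.0466]
tcp_rot: [-2.263, -2.172, 0.0]
ft_force: [-0.5, -0.3, 0.2]
width: 0.0265
finger_force: 25.0
t 5.32 tcp [ 0.4227 -0.3233  0.0466] w 0.0265 f [-0.5 -0.3  0.2] ff 25.0 yaw 87.67 tilt [ 0.0032 -0.0035]
tool delta mm [-1.7  2.4 10. ]
```

```bash
python3 -m jog '[[0,0,0.006,0,0,0,255],[0,0,0.003,0,0,0,255],[0,0,0,0,0,0,255],[0,0,0,0,0,0,255]]' 
python3 go.py tray 0.0365
```

```text
time_s: 5.65
tcp_pos: [0.4246, -0.3254, 0.0401]
tcp_rot: [2.265, 2.175, 0.0]
ft_force: [0.1, -0.2, 0.1]
width: 0.0256
finger_force: 25.0
t 5.65 tcp [ 0.4246 -0.3254  0.0401] w 0.0256 f [ 0.1 -0.2  0.1] ff 25.0 yaw 87.66 tilt [-0.0009  0.0012]
tool delta mm [0.5 0.3 3.6]
```

```bash
python3 -m jog '[[0,0,0.003,0,0,0,255],[0,0,0.0015,0,0,0,255],[0,0,0,0,0,0,255]]' 
python3 -m jog '[[0,0,0,0,0,0,180],[0,0,0,0,0,0,140],[0,0,0,0,0,0,90],[0,0,0,0,0,0,60],[0,0,0,0,0,0,60]]'
python3 -m jog '[[0,0,-0.01,0,0,0,60],[0,0,-0.03,0,0,0,60],[0,0,-0.04,0,0,0,60],[0,0,-0.04,0,0,0,0],[0,0,-0.035,0,0,0,0]]'
python3 -m jog '[[0,0,-0.025,0,0,0,0],[0,0,-0.01,0,0,0,0],[0,0,0,0,0,0,0]]'
python3 - <<'E'
from cell import cams
from h import *
cal=cams.get_calibration("top");p,d=cams.capture("top");W=world(cal,d)
x,y,z=W[...,0],W[...,1],W[...,2]
for n in("scene",):
    cal=cams.get_calibration(n);p,d=cams.capture(n);W=world(cal,d);x,y,z=W[...,0],W[...,1],W[...,2]
    m=(z>.035)&(z<.09)&(x>.37)&(x<.48)&(y>-.38)&(y<-.27);q=W[m];print(n,m.sum(),q.min(0),q.max(0))
    cv2.imwrite("pics/s2.png",cv2.resize(p[110:290,230:430],None,fx=3,fy=3)[:,:,::-1])
E
python3 go.py mid 0.23
```

```text
time_s: 5.9
tcp_pos: [0.424, -0.3252, 0.0348]
tcp_rot: [2.267, 2.175, 0.0]
ft_force: [-0.4, -0.8, 0.5]
width: 0.026
finger_force: 25.0
time_s: 6.32
tcp_pos: [0.424, -0.3252, 0.0349]
tcp_rot: [2.267, 2.175, 0.0]
ft_force: [-0.6, -0.5, 0.3]
width: 0.0654
finger_force: 0.0
time_s: 6.73
tcp_pos: [0.4242, -0.3253, 0.1929]
tcp_rot: [2.265, 2.174, 0.0]
ft_force: [1.2, -1.3, -0.4]
width: 0.0852
finger_force: 0.0
time_s: 6.98
tcp_pos: [0.4257, -0.3267, 0.2287]
tcp_rot: [2.261, 2.17, 0.001]
ft_force: [0.3, -0.3, 0.4]
width: 0.0856
finger_force: 0.0
t 7.08 tcp [ 0.4234 -0.3246  0.2239] w 0.0852 f [-0.2  0.1 -1.5] ff 0.0 yaw 87.64 tilt [ 0.0008 -0.001 ]
tool delta mm [284.8  58.7  -5.9]Traceback (most recent call last):
  File "<stdin>", line 7, in <module>
    return umr_minimum(a, axis, None, out, keepdims, initial, where)
ValueError: zero-size array to reduction operation minimum which has no identity
```

```bash
python3 -m jog '[[0.02,0.006,0,0,0,0,0],[0.035,0.0085,0,0,0,0,0],[0.035,0.0085,0,0,0,0,0],[0.035,0.0085,0,0,0,0,0],[0.035,0.0085,0,0,0,0,0]]' >/dev/null
python3 -m jog '[[0.035,0.0085,0,0,0,0,0],[0.025,0.006,0,0,0,0,0],[0.015,0.003,0,0,0,0,0],[0.005,0.002,0,0,0,0,0],[0,0,0,0,0,0,0]]' >/dev/null
python3 -m jog '[[0,0,0,0,0,0,0]]' >/dev/null
cat > look.py <<'E'
import sys
from cell import cams
from h import *
np.set_printoptions(precision=4,suppress=True)
cal=cams.get_calibration("wrist");p,d=cams.capture("wrist");cv2.imwrite("pics/%s.png"%sys.argv[1],p[:,:,::-1])
W=world(cal,d);x,y,z=W[...,0],W[...,1],W[...,2]
for a in sys.argv[2:]:
    cx,cy,z0,z1,rr=map(float,a.split(","))
    m=(z>z0)&(z<z1)&(np.hypot(x-cx,y-cy)<rr);q=W[m]
    if len(q):
        lo,hi=np.percentile(q,1,0),np.percentile(q,99,0);print(a,m.sum(),lo,hi,"mid",(lo+hi)[:2]/2)
    else:print(a,"none")
E
python3 look.py w2 0.495,-0.045,0.1,0.17,0.035 0.497,0.0375,0.092,0.16,0.035 0.425,-0.325,0.03,0.1,0.05
python3 go.py mid 0.225
```

```text
0.495,-0.045,0.1,0.17,0.035 783 [ 0.4823 -0.0595  0.1001] [ 0.5089 -0.0338  0.1535] mid [ 0.4956 -0.0466]
0.497,0.0375,0.092,0.16,0.035 1233 [0.4863 0.0221 0.0949] [0.5131 0.0484 0.1434] mid [0.4997 0.0352]
0.425,-0.325,0.03,0.1,0.05 none
t 8.05 tcp [ 0.4924 -0.0885  0.2235] w 0.0854 f [-0.5  0.2 -0.2] ff 0.0 yaw 87.61 tilt [-0.0001 -0.0026]
tool delta mm [46.  -0.5 -1.5]
```

View pics/w2.png

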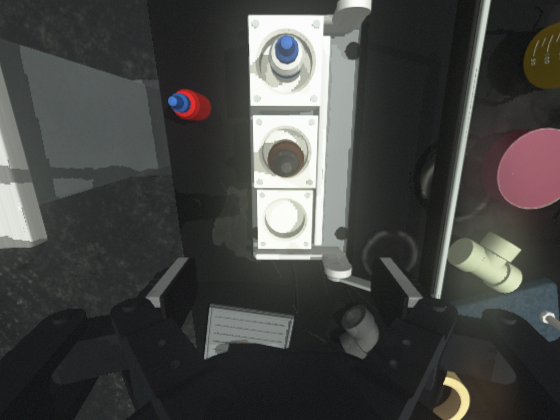

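The low pocket is empty at (285,217). The dropper stands at (285,155) and the squeeze bottle at (287,55), both upright. The red decoy is at (190,105). Next is the dropper.

```bash
python3 -m jog '[[0.02,0.001,0,0,0,0,60],[0.015,0.001,0,0,0,0,60],[0.007,0,0.015,0,0,0,60],[0,0,0.035,0,0,0,60],[0,0,0.03,0,0,0,60]]' 30 >/dev/null
python3 -m jog '[[0,0,0.02,0,0,0,60],[0,0,0.012,0,0,0,60],[0,0,0.004,0,0,0,90],[0,0,0,0,0,0,90],[0,0,0,0,0,0,90]]' >/dev/null
python3 go.py 0.4956 -0.0466 0.107
```

```text
t 8.88 tcp [ 0.4974 -0.0468  0.1092] w 0.0555 f [ 1.2 -0.1  0.7] ff 0.0 yaw 87.57 tilt [-0.0002  0.0006]
tool delta mm [ 0.1 -1.8  2.2]
```

```bash
python3 -m jog '[[0,0,0.002,0,0,0,120],[0,0,0,0,0,0,160],[0,0,0,0,0,0,255],[0,0,0,0,0,0,255],[0,0,0,0,0,0,255]]' 30 >/dev/null
python3 -m jog '[[0,0,0,0,0,0,255],[0,0,0,0,0,0,255]]'
python3 -m jog '[[0,0,-0.005,0,0,0,255],[0,0,-0.01,0,0,0,255],[0,0,0,0,0,0,255]]'
python3 go.py low 0.107
```

```text
time_s: 9.47
tcp_pos: [0.4977, -0.046, 0.1078]
tcp_rot: [2.266, 2.175, 0.001]
ft_force: [-1.0, 0.0, 6.8]
width: 0.0207
finger_force: 29.4
time_s: 9.72
tcp_pos: [0.4983, -0.046, 0.1235]
tcp_rot: [2.265, 2.174, 0.003]
ft_force: [1.6, 0.3, -0.3]
width: 0.0206
finger_force: 29.5
t 9.72 tcp [ 0.4983 -0.046   0.1235] w 0.0206 f [ 1.6  0.3 -0.3] ff 29.5 yaw 87.65 tilt [-0.0003  0.003 ]
tool delta mm [-76.7  -4.7  16.5]
```

Run:
```python
from h import *
t=np.load("w1.npz");W=world({k:t[k] for k in("intrinsics","position","rotation")},t["d"]);p=t["p"].astype(int);x,y,z=W[...,0],W[...,1],W[...,2]
for nm,z0,yr in(("mid",.063,(-.082,-.0)),("low",.036,(-.160,-.08))):
    m=((abs(z-z0)<.006)&(x>.44)&(x<.54)&(y>yr[0])&(y<yr[1])&(p.min(-1)>100)).astype(np.uint8)
    m=cv2.morphologyEx(m,cv2.MORPH_OPEN,np.ones((3,3)))>0
    print(nm,m.sum(),cv2.minAreaRect(W[m][:,:2].astype(np.float32)*1000))
```

```text
mid 3325 ((495.4851379394531, -39.091651916503906), (80.54315948486328, 64.06486511230469), 87.38441467285156)
low 2217 ((491.4971618652344, -123.73096466064453), (71.74279022216797, 64.13087463378906), 87.39041137695312)
```

```bash
python3 -m jog '[[0,0,-0.015,0,0,0,255],[0,0,-0.015,0,0,0,255],[-0.01,0,-0.005,0,0,0,255],[-0.02,-0.001,0,0,0,0,255],[-0.02,-0.001,0,0,0,0,255]]' 
python3 -m jog '[[-0.015,0,0,0,0,0,255],[-0.009,0,0,0,0,0,255],[-0.004,0,0,0,0,0,255],[0,0,0,0,0,0,255],[0,0,0,0,0,0,255]]' >/dev/null
python3 go.py 0.4925 -0.1235 0.0815
```

```text
time_s: 10.13
tcp_pos: [0.4934, -0.0966, 0.1574]
tcp_rot: [2.263, 2.176, 0.001]
ft_force: [0.1, 0.6, -0.8]
width: 0.0205
finger_force: 29.5
t 10.55 tcp [ 0.4916 -0.1236  0.1565] w 0.0208 f [ 0.6  0.4 -0.5] ff 29.5 yaw 87.61 tilt [ 0.0006 -0.0005]
tool delta mm [ 0.1  0.9 75. ]
```

```bash
python3 -m jog '[[0,0,0.015,0,0,0,255],[0,0,0.02,0,0,0,255],[0,0,0.02,0,0,0,255],[0,0,0.011,0,0,0,255],[0,0,0.005,0,0,0,255]]' 
python3 -m jog '[[0,0,0.002,0,0,0,255],[0,0,0.0,0,0,0,255]]' 
python3 go.py 0.4925 -0.1235 0.0808
```

```text
time_s: 10.97
tcp_pos: [0.4901, -0.1225, 0.0837]
tcp_rot: [-2.263, -2.174, 0.003]
ft_force: [0.2, -0.7, -1.3]
width: 0.0208
finger_force: 29.5
time_s: 11.13
tcp_pos: [0.492, -0.1235, 0.0838]
tcp_rot: [-2.266, -2.176, 0.0]
ft_force: [-0.2, -0.4, -1.2]
width: 0.0209
finger_force: 29.5
t 11.13 tcp [ 0.492  -0.1235  0.0838] w 0.0209 f [-0.2 -0.4 -1.2] ff 29.5 yaw 87.67 tilt [ 0.0001 -0.0001]
tool delta mm [0.  0.5 3. ]
```

```bash
python3 -m jog '[[0,0,0.002,0,0,0,255],[0,0,0.0015,0,0,0,255],[0,0,0,0,0,0,255]]' 
python3 -m jog '[[0,0,0,0,0,0,200],[0,0,0,0,0,0,160],[0,0,0,0,0,0,120],[0,0,0,0,0,0,80],[0,0,0,0,0,0,60]]'
python3 -m jog '[[0,0,0,0,0,0,60],[0,0,-0.01,0,0,0,60],[0,0,-0.03,0,0,0,60],[0,0,-0.04,0,0,0,60],[0,0,-0.04,0,0,0,0]]'
python3 -m jog '[[0,0,-0.02,0,0,0,0],[0.01,0,0,0,0,0,0],[0.03,0,0,0,0,0,0],[0.035,0,0,0,0,0,0],[0.025,0.001,0,0,0,0,0]]'
python3 -m jog '[[0.013,0.001,0,0,0,0,0],[0.005,0,0,0,0,0,0],[0,0,0,0,0,0,0],[0,0,0,0,0,0,0]]' >/dev/null
python3 look.py w3 0.493,-0.123,0.08,0.17,0.035 0.497,0.0375,0.092,0.16,0.035 
python3 go.py 0.4997 0.0352 0.086
```

```text
time_s: 11.38
tcp_pos: [0.4924, -0.1239, 0.0809]
tcp_rot: [2.266, 2.174, 0.001]
ft_force: [0.5, 0.1, -0.3]
width: 0.0204
finger_force: 29.6
time_s: 11.8
tcp_pos: [0.4919, -0.1238, 0.0804]
tcp_rot: [2.267, 2.175, 0.0]
ft_force: [-0.0, 0.8, -0.0]
width: 0.0649
finger_force: 0.0
time_s: 12.22
tcp_pos: [0.4906, -0.1233, 0.2011]
tcp_rot: [-2.265, -2.173, 0.002]
ft_force: [1.4, -0.1, 0.2]
width: 0.0759
finger_force: 0.0
time_s: 12.63
tcp_pos: [0.4961, -0.0218, 0.2203]
tcp_rot: [-2.267, -2.173, -0.001]
ft_force: [-0.1, -0.8, 0.3]
width: 0.0855
finger_force: 0.0
0.493,-0.123,0.08,0.17,0.035 577 [ 0.4798 -0.1286  0.0814] [ 0.5009 -0.1142  0.1266] mid [ 0.4903 -0.1214]
0.497,0.0375,0.092,0.16,0.035 902 [0.4863 0.0237 0.0975] [0.5131 0.051  0.1436] mid [0.4997 0.0374]
t 13.02 tcp [ 0.4984 -0.0065  0.2201] w 0.0857 f [-0.3 -0.4 -0.2] ff 0.0 yaw 87.63 tilt [-0.0005 -0.0005]
tool delta mm [ 41.8  -0.4 134.1]
```

View pics/w3.png

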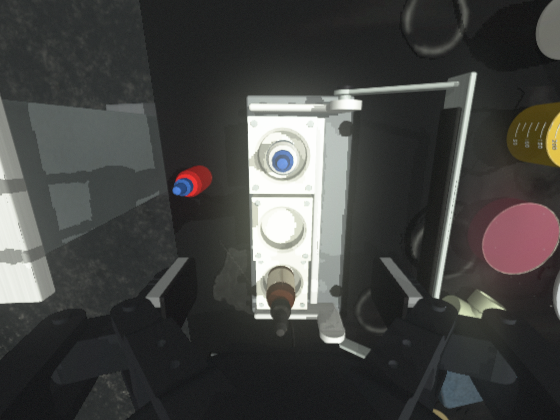

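The dropper now stands upright in the low pocket, at (281,290), with its top at 126 mm. The middle pocket is empty at (283,228), and the squeeze bottle is at (283,158). Next I'll pick up the squeeze bottle.

```bash
python3 -m jog '[[0.02,0.001,0,0,0,0,60],[0.016,0,0,0,0,0,60],[0.007,0,0.015,0,0,0,60],[0,0,0.035,0,0,0,60],[0,0,0.035,0,0,0,60]]' 22 >/dev/null
python3 -m jog '[[0,0,0.03,0,0,0,60],[0,0,0.013,0,0,0,60],[0,0,0.005,0,0,0,60],[0,0,0,0,0,0,90],[0,0,0,0,0,0,90]]' >/dev/null
python3 go.py 0.4997 0.0365 0.0865
```

```text
t 13.85 tcp [0.5023 0.0363 0.0879] w 0.0555 f [ 0.2 -0.2  0.5] ff 0.0 yaw 87.58 tilt [-0.0001  0.0011]
tool delta mm [ 0.1 -2.6  1.4]
```

```bash
python3 -m jog '[[0,-0.001,0.001,0,0,0,120],[0,0,0,0,0,0,160],[0,0,0,0,0,0,255],[0,0,0,0,0,0,255],[0,0,0,0,0,0,255]]' 22 >/dev/null
python3 -m jog '[[0,0,0,0,0,0,255],[0,0,0,0,0,0,255]]'
python3 -m jog '[[0,0,-0.005,0,0,0,255],[0,0,-0.015,0,0,0,255],[0,0,-0.02,0,0,0,255],[0,0,0,0,0,0,255],[0,0,0,0,0,0,255]]'
python3 go.py 0.4965 -0.0430 0.07
```

```text
time_s: 14.43
tcp_pos: [0.5016, 0.037, 0.0876]
tcp_rot: [2.265, 2.174, 0.003]
ft_force: [-1.3, 0.1, 6.1]
width: 0.028
finger_force: 22.2
time_s: 14.85
tcp_pos: [0.5014, 0.0371, 0.1272]
tcp_rot: [2.265, 2.174, 0.003]
ft_force: [0.3, 0.3, -0.4]
width: 0.028
finger_force: 21.8
t 14.85 tcp [0.5014 0.0371 0.1272] w 0.0280 f [ 0.3  0.3 -0.4] ff 21.8 yaw 87.65 tilt [0.0001 0.0028]
tool delta mm [-80.2  -1.8  57.2]
```

```bash
python3 -m jog '[[-0.01,0,0,0,0,0,255],[-0.025,-0.001,0,0,0,0,255],[-0.025,-0.001,0,0,0,0,255],[-0.014,0,0,0,0,0,255],[-0.006,0,0,0,0,0,255]]' >/dev/null
python3 -m jog '[[0,0,0,0,0,0,255],[0,0,0.01,0,0,0,255],[0,0,0.02,0,0,0,255],[0,0,0.015,0,0,0,255],[0,0,0.005,0,0,0,255]]' >/dev/null
python3 -m jog '[[0,0,0.003,0,0,0,255],[0,0,0,0,0,0,255]]' 
python3 go.py 0.4965 -0.0430 0.0706
```

```text
time_s: 15.85
tcp_pos: [0.4945, -0.0421, 0.0723]
tcp_rot: [-2.265, -2.175, 0.002]
ft_force: [-0.4, 0.3, -0.4]
width: 0.0278
finger_force: 21.8
t 15.85 tcp [ 0.4945 -0.0421  0.0723] w 0.0278 f [-0.4  0.3 -0.4] ff 21.8 yaw 87.69 tilt [ 0.0004 -0.0019]
tool delta mm [-0.8  2.   1.7]
```

```bash
python3 -m jog '[[0,0,0.0015,0,0,0,255],[0,0,0.0005,0,0,0,255],[0,0,0,0,0,0,255]]' 
python3 -m jog '[[0,0,0,0,0,0,200],[0,0,0,0,0,0,160],[0,0,0,0,0,0,120],[0,0,0,0,0,0,80],[0,0,0,0,0,0,60]]' >/dev/null
python3 -m jog '[[0,0,0,0,0,0,60],[0,0,-0.01,0,0,0,60],[0,0,-0.03,0,0,0,60],[0,0,-0.04,0,0,0,60],[0,0,-0.04,0,0,0,0]]' >/dev/null
python3 -m jog '[[0,0,-0.03,0,0,0,0],[-0.02,-0.004,0,0,0,0,0],[-0.035,-0.007,0,0,0,0,0],[-0.035,-0.007,0,0,0,0,0],[-0.035,-0.007,0,0,0,0,0]]' >/dev/null
python3 -m jog '[[-0.035,-0.008,0,0,0,0,0],[-0.035,-0.008,0,0,0,0,0],[-0.035,-0.007,0,0,0,0,0],[-0.035,-0.006,0,0,0,0,0],[-0.015,-0.003,0,0,0,0,0]]' >/dev/null
python3 -m jog '[[-0.006,-0.001,0,0,0,0,0],[0,0,0,0,0,0,0],[0,0,0,0,0,0,0]]' 
python3 look.py w4 0.425,-0.325,0.03,0.1,0.05 0.493,-0.123,0.08,0.17,0.035 0.496,-0.0425,0.075,0.16,0.035 
python3 go.py 0.4245 -0.3255 0.036
```

```text
time_s: 16.1
tcp_pos: [0.4958, -0.0428, 0.0719]
tcp_rot: [2.266, 2.175, 0.001]
ft_force: [0.4, 0.4, 0.1]
width: 0.0282
finger_force: 21.8
time_s: 18.02
tcp_pos: [0.4254, -0.3255, 0.2214]
tcp_rot: [-2.267, -2.174, -0.001]
ft_force: [0.3, 0.0, 0.1]
width: 0.0854
finger_force: 0.0
0.425,-0.325,0.03,0.1,0.05 607 [ 0.4122 -0.3367  0.0313] [ 0.4363 -0.3125  0.0743] mid [ 0.4242 -0.3246]
0.493,-0.123,0.08,0.17,0.035 none
0.496,-0.0425,0.075,0.16,0.035 none
t 18.07 tcp [ 0.4255 -0.325   0.2213] w 0.0856 f [ 0.2 -0.1 -0.6] ff 0.0 yaw 87.68 tilt [ 0.0011 -0.0002]
tool delta mm [ -0.8  -1.  185.3]
```

View pics/w4.png

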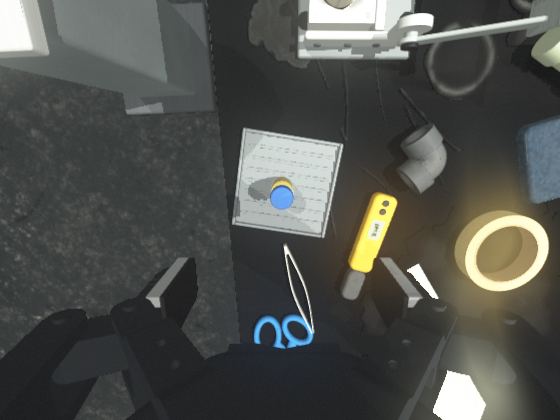

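The vial stands upright in the tray at (282,195). Next I'll pick it up.

```bash
python3 -m jog '[[0,-0.001,0.015,0,0,0,60],[0,0,0.035,0,0,0,60],[0,0,0.04,0,0,0,60],[0,0,0.04,0,0,0,60],[0,0,0.033,0,0,0,60]]' 25 >/dev/null
python3 -m jog '[[0,0,0.015,0,0,0,60],[0,0,0.006,0,0,0,60],[0,0,0,0,0,0,90],[0,0,0,0,0,0,120],[0,0,0,0,0,0,160]]' >/dev/null
python3 -m jog '[[0,0,0,0,0,0,255],[0,0,0,0,0,0,255],[0,0,0,0,0,0,255],[0,0,0,0,0,0,255],[0,0,0,0,0,0,255]]' 25
python3 -m jog '[[0,0,-0.01,0,0,0,255],[0,0,-0.03,0,0,0,255],[0,0,-0.04,0,0,0,255],[0,0,-0.03,0,0,0,255],[0,0,-0.01,0,0,0,255]]'
python3 -m jog '[[0,0,0,0,0,0,255],[0,0,0,0,0,0,255]]'
python3 go.py 0.4985 0.0365 0.16
```

```text
time_s: 19.32
tcp_pos: [0.426, -0.3274, 0.0392]
tcp_rot: [2.264, 2.172, 0.001]
ft_force: [-0.0, -0.4, 6.8]
width: 0.0264
finger_force: 24.7
time_s: 19.73
tcp_pos: [0.4268, -0.3285, 0.163]
tcp_rot: [2.26, 2.169, 0.001]
ft_force: [0.5, -0.0, 0.7]
width: 0.0261
finger_force: 24.7
time_s: 19.9
tcp_pos: [0.4241, -0.326, 0.1574]
tcp_rot: [2.267, 2.175, -0.0]
ft_force: [0.1, -0.1, -0.8]
width: 0.026
finger_force: 24.7
t 19.90 tcp [ 0.4241 -0.326   0.1574] w 0.0260 f [ 0.1 -0.1 -0.8] ff 24.7 yaw 87.64 tilt [-0.0002  0.0001]
tool delta mm [365.3  59.4  -2.7]
```

```bash
python3 -m jog '[[0,0,-0.02,0,0,0,255],[0.01,0.002,-0.025,0,0,0,255],[0.03,0.005,0,0,0,0,255],[0.035,0.006,0,0,0,0,255],[0.035,0.006,0,0,0,0,255]]' >/dev/null
python3 -m jog '[[0.035,0.006,0,0,0,0,255],[0.035,0.006,0,0,0,0,255],[0.035,0.006,0,0,0,0,255],[0.035,0.005,0,0,0,0,255],[0.035,0.005,0,0,0,0,255]]' >/dev/null
python3 -m jog '[[0.035,0.005,0,0,0,0,255],[0.025,0.004,0,0,0,0,255],[0.014,0.002,0,0,0,0,255],[0.006,0.001,0,0,0,0,255],[0,0,0,0,0,0,255]]' >/dev/null
python3 -m jog '[[0,0,0,0,0,0,255],[0,0,0,0,0,0,255]]'
python3 go.py 0.4985 0.0365 0.094
```

```text
time_s: 21.32
tcp_pos: [0.4976, 0.0351, 0.2012]
tcp_rot: [-2.267, -2.173, 0.003]
ft_force: [-0.8, 0.1, -0.3]
width: 0.0259
finger_force: 24.7
t 21.32 tcp [0.4976 0.0351 0.2012] w 0.0259 f [-0.8  0.1 -0.3] ff 24.7 yaw 87.59 tilt [-0.0006 -0.0021]
tool delta mm [  1.5   1.1 107.2]
```

```bash
python3 -m jog '[[0.001,0.001,0.02,0,0,0,255],[0,0,0.035,0,0,0,255],[0,0,0.03,0,0,0,255],[0,0,0.012,0,0,0,255],[0,0,0.006,0,0,0,255]]' >/dev/null
python3 -m jog '[[0,0,0,0,0,0,255],[0,0,0.002,0,0,0,255],[0,0,0,0,0,0,255]]' 
python3 go.py 0.4985 0.0365 0.092
```

```text
time_s: 21.98
tcp_pos: [0.5007, 0.0366, 0.0984]
tcp_rot: [2.266, 2.173, 0.003]
ft_force: [0.2, -0.5, -0.6]
width: 0.0258
finger_force: 24.7
t 21.98 tcp [0.5007 0.0366 0.0984] w 0.0258 f [ 0.2 -0.5 -0.6] ff 24.7 yaw 87.60 tilt [0.     0.0025]
tool delta mm [-0.2 -2.2  6.4]
```

```bash
python3 -m jog '[[0,-0.001,0.003,0,0,0,255],[0,0,0.002,0,0,0,255],[0,0,0,0,0,0,255]]'  
python3 -m jog '[[0,0,0.001,0,0,0,255],[0,0,0,0,0,0,255]]' 
python3 go.py 0.4985 0.0365 0.092
```

```text
time_s: 22.23
tcp_pos: [0.499, 0.0371, 0.093]
tcp_rot: [2.266, 2.175, 0.002]
ft_force: [-0.6, -0.6, 1.8]
width: 0.0261
finger_force: 24.2
time_s: 22.4
tcp_pos: [0.4991, 0.0372, 0.0929]
tcp_rot: [2.266, 2.175, 0.001]
ft_force: [-2.2, -0.6, 8.5]
width: 0.026
finger_force: 24.9
t 22.40 tcp [0.4991 0.0372 0.0929] w 0.0260 f [-2.2 -0.6  8.5] ff 24.9 yaw 87.66 tilt [-0.      0.0008]
tool delta mm [-0.7 -0.5  0.9]
```

```bash
python3 -m jog '[[0,0,0,0,0,0,200],[0,0,0,0,0,0,160],[0,0,0,0,0,0,120],[0,0,0,0,0,0,80],[0,0,0,0,0,0,60]]' >/dev/null
python3 -m jog '[[0,0,0,0,0,0,60],[0,0,-0.01,0,0,0,60],[0,0,-0.03,0,0,0,60],[0,0,-0.04,0,0,0,60],[0,0,-0.04,0,0,0,0]]' >/dev/null
python3 -m jog '[[0,0,-0.04,0,0,0,0],[-0.02,0,-0.02,0,0,0,0],[-0.04,0,0,0,0,0,0],[-0.04,0,0,0,0,0,0],[-0.02,0,0,0,0,0,0]]' >/dev/null
python3 -m jog '[[-0.01,0,0,0,0,0,200],[0,0,0,0,0,0,255],[0,0,0,0,0,0,255]]'
python3 look.py w5 0.493,-0.123,0.08,0.17,0.035 0.496,-0.0425,0.075,0.16,0.035 0.499,0.0365,0.09,0.16,0.035
python3 go.py 0.69 -0.05 0.27
python3 - <<'E'
from h import *
from cell import cams
t=np.load("top0.npz");W=world(cams.get_calibration("top"),t["d"]).reshape(-1,3)
print("rows x .60..; cols y from .1 down to -.2, max z mm")
for x in np.arange(.60,.80,.02):
    print("%.2f"%x,[int(1000*max(W[(abs(W[:,0]-x)<.01)&(abs(W[:,1]-y)<.015)][:,2],default=0)) for y in np.arange(.1,-.21,-.03)])
E
```

```text
time_s: 23.9
tcp_pos: [0.493, -0.0924, 0.2713]
tcp_rot: [-2.267, -2.173, -0.001]
ft_force: [0.4, 0.5, -0.3]
width: 0.0516
finger_force: 0.0
0.493,-0.123,0.08,0.17,0.035 339 [ 0.4802 -0.13    0.0858] [ 0.5007 -0.1145  0.1264] mid [ 0.4905 -0.1223]
0.496,-0.0425,0.075,0.16,0.035 572 [ 0.4802 -0.0568  0.0887] [ 0.5071 -0.0295  0.1263] mid [ 0.4936 -0.0431]
0.499,0.0365,0.09,0.16,0.035 847 [0.4859 0.0251 0.0927] [0.5096 0.0491 0.1284] mid [0.4977 0.0371]
t 23.95 tcp [ 0.493  -0.0918  0.2712] w 0.0438 f [-0.5 -0.5 -0.8] ff 0.0 yaw 87.65 tilt [ 0.0011 -0.0004]
tool delta mm [ 49.9 195.1   1.2]
rows x .60..; cols y from .1 down to -.2, max z mm
0.60 [107, 6, 5, 6, 6, 6, 7, 10, 7, 109, 113]
0.62 [118, 111, 128, 133, 135, 137, 135, 137, 137, 136, 136]
0.64 [137, 136, 138, 137, 139, 136, 138, 135, 131, 11, 6]
0.66 [5, 4, 3, 6, 4, 7, 7, 7, 5, 5, 9]
0.68 [6, 10, 7, 7, 8, 8, 8, 8, 7, 11, 8]
0.70 [6, 7, 5, 5, 8, 10, 8, 9, 12, 43, 39]
0.72 [8, 7, 7, 7, 9, 150, 148, 147, 10, 46, 44]
0.74 [5, 7, 6, 9, 148, 148, 144, 151, 10, 43, 44]
0.76 [8, 123, 119, 117, 151, 47, 46, 151, 148, 46, 49]
0.78 [113, 119, 71, 119, 150, 43, 44, 150, 146, 39, 46]
0.80 [10, 120, 71, 120, 153, 152, 45, 152, 149, 7, 6]
```

View pics/w5.png

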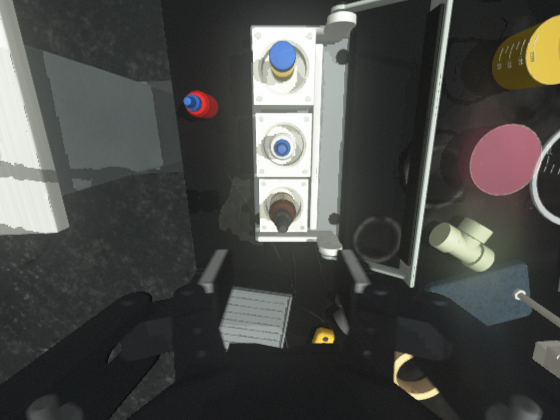

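All three bottles stand upright in their right pockets: vial (283,60), squeeze (281,148), dropper (283,215). Their tops are level at 126–128 mm. The strip is at about (430,150), and the beaker behind it starts at x≈0.715, so I'll come down behind the strip at x≈0.68, y≈-0.02 with the fingers shut.

```bash
python3 -m jog '[[0.008,0.015,0,0,0,0,255],[0.014,0.033,0,0,0,0,255],[0.014,0.033,0,0,0,0,255],[0.014,0.033,0,0,0,0,255],[0.014,0.033,0,0,0,0,255]]' >/dev/null
python3 -m jog '[[0.009,0.022,0,0,0,0,255],[0.005,0.011,0,0,0,0,255],[0.001,0.004,0,0,0,0,255],[0,0,0,0,0,0,255],[0,0,0,0,0,0,255]]' >/dev/null
python3 go.py 0.68 -0.02 0.112
python3 look.py w6 0.63,-0.02,0.09,0.16,0.05
python3 -m jog '[[0,0,0.02,0,0,0,255],[0,0,0.02,0,0,0,255],[0,0,0.02,0,0,0,255],[0,0,0.02,0,0,0,255],[0,0,0,0,0,0,255]]'
```

```text
t 24.78 tcp [ 0.6794 -0.0204  0.2707] w -0.0002 f [-0.1 -0.3  1. ] ff 0.0 yaw 87.72 tilt [ 0.     -0.0018]
tool delta mm [  0.4   0.9 158.7]
0.63,-0.02,0.09,0.16,0.05 1074 [ 0.6278 -0.0688  0.1047] [0.6397 0.0283 0.1329] mid [ 0.6337 -0.0203]
time_s: 25.25
tcp_pos: [0.6757, -0.0216, 0.1864]
tcp_rot: [-2.262, -2.169, 0.01]
ft_force: [-1.3, -0.4, -1.7]
width: -0.0002
finger_force: 0.0
```

View pics/w6.png

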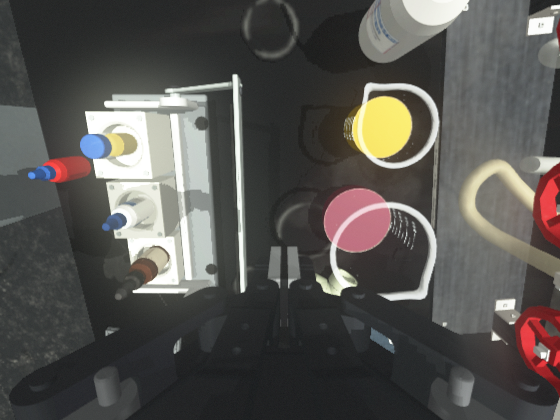

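The shut fingers, at (285,265), hang behind the strip at (240,180) and in front of the beaker at (355,220), with clearance on both sides.

```bash
python3 -m jog '[[0,0,0.03,0,0,0,255],[0,0,0.03,0,0,0,255],[0,0,0.014,0,0,0,255],[0,0,0.004,0,0,0,255],[0,0,0,0,0,0,255]]' | grep -E 'pos|force'
python3 -m jog '[[0,-0.006,0,0,0,0,255],[0,-0.006,0,0,0,0,255],[0,-0.006,0,0,0,0,255],[0,-0.006,0,0,0,0,255],[0,-0.006,0,0,0,0,255]]' | grep -E 'pos|force'
python3 -m jog '[[0,-0.006,0,0,0,0,255],[0,-0.006,0,0,0,0,255],[0,-0.006,0,0,0,0,255],[0,-0.006,0,0,0,0,255],[0,0,0,0,0,0,255]]' | grep -E 'pos|force'
python3 - <<'E'
from cell import cams
import cv2
p,d=cams.capture("scene");cv2.imwrite("pics/s3.png",cv2.resize(p[130:290,190:390],None,fx=3.5,fy=3.5)[:,:,::-1])
E
```

```text
tcp_pos: [0.6792, -0.0215, 0.1127]
ft_force: [0.5, 0.6, 0.8]
finger_force: 0.0
tcp_pos: [0.6504, -0.0202, 0.1145]
ft_force: [9.8, 0.3, 7.1]
finger_force: 6.8
tcp_pos: [0.6373, -0.02, 0.1218]
ft_force: [10.5, -1.1, 10.0]
finger_force: 6.3
```

View pics/s3.png

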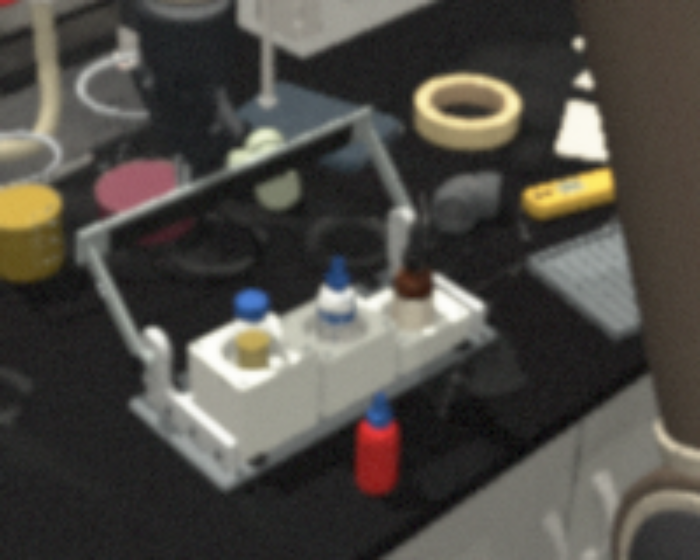

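The bar has started to rise, and all three bottles are upright at (252,330), (338,295) and (412,300). The strip drags the fingertips upward, so I'll follow its arc slightly while pushing.

```bash
python3 -m jog '[[0,-0.005,-0.003,0,0,0,255],[0,-0.005,-0.003,0,0,0,255],[0,-0.005,-0.002,0,0,0,255],[0,-0.005,-0.001,0,0,0,255],[0,-0.005,0,0,0,0,255]]' | grep -E 'pos|force'
python3 -m jog '[[0,-0.005,0,0,0,0,255],[0,-0.005,0,0,0,0,255],[0,-0.005,0,0,0,0,255],[0,-0.005,0,0,0,0,255],[0,0,0,0,0,0,255]]' | grep -E 'pos|force'
python3 look.py w7 0.6,-0.05,0.09,0.18,0.08
python3 - <<'E'
from h import *
from cell import cams
cal=cams.get_calibration("scene");p,d=cams.capture("scene");W=world(cal,d)
x,y,z=W[...,0],W[...,1],W[...,2]
for yc in(.085,.05,-.1,-.15):
    m=(abs(y-yc)<.008)&(z>.09)&(z<.19)&(x>.5)&(x<.68);q=W[m];print(yc,m.sum(),q[:,[0,2]].min(0) if len(q) else 0,q[:,[0,2]].max(0) if len(q) else 0)
E
```

```text
tcp_pos: [0.6188, -0.0192, 0.1355]
ft_force: [15.9, 1.4, 25.4]
finger_force: 12.3
tcp_pos: [0.6055, -0.0187, 0.1421]
ft_force: [16.3, 2.4, 37.0]
finger_force: 16.4
0.6,-0.05,0.09,0.18,0.08 6056 [ 0.5812 -0.0253  0.1398] [0.6177 0.029  0.1798] mid [0.5994 0.0018]
0.085 39 [0.56799938 0.09927448] [0.60019095 0.16174777]
0.05 45 [0.50003062 0.0911316 ] [0.59329314 0.16366728]
-0.1 28 [0.57497723 0.13631844] [0.58699007 0.16417611]
-0.15 25 [0.57285741 0.13610107] [0.58575912 0.16452064]
```

The fingertips ride on the sloping face of the strip, because they aren't reaching below its lower edge. I'll back off, go lower and push again, following the lower edge's arc with the tips about 15 mm below it.

```bash
python3 -m jog '[[0,0.015,0,0,0,0,255],[0,0.02,0,0,0,0,255],[0,0.02,0,0,0,0,255],[0,0.02,0,0,0,0,255],[0,0.02,0,0,0,0,255]]' | grep -E 'pos|force'
python3 -m jog '[[0,0.005,0.01,0,0,0,255],[0,0,0.015,0,0,0,255],[0,0,0.007,0,0,0,255],[0,0,0,0,0,0,255],[0,0,0,0,0,0,255]]' | grep -E 'pos|force'
python3 - <<'E'
from h import *
from cell import cams
cal=cams.get_calibration("scene");p,d=cams.capture("scene");W=world(cal,d)
x,y,z=W[...,0],W[...,1],W[...,2]
for yc in(.05,-.1,-.15):
    m=(abs(y-yc)<.008)&(z>.08)&(z<.19)&(x>.54)&(x<.68);q=W[m];print(yc,m.sum(),q[:,[0,2]].min(0) if len(q) else 0,q[:,[0,2]].max(0) if len(q) else 0)
E
python3 go.py 0.68 -0.02 0.09
```

```text
tcp_pos: [0.6767, -0.0212, 0.1229]
ft_force: [0.2, -0.1, -0.5]
finger_force: 0.0
tcp_pos: [0.6783, -0.0212, 0.088]
ft_force: [-0.3, -1.0, -0.2]
finger_force: 0.0
0.05 52 [0.62794673 0.10372119] [0.63918799 0.13104435]
-0.1 46 [0.61980608 0.10307028] [0.6323415  0.13054825]
-0.15 45 [0.6181834  0.10352342] [0.62979504 0.13174846]
t 28.37 tcp [ 0.6795 -0.0213  0.0892] w 0.0001 f [ 0.8 -0.  -0.2] ff 0.0 yaw 87.64 tilt [ 0.0001 -0.0028]
tool delta mm [ 1.3  0.5 -0.8]
```

```bash
python3 -m jog '[[0,-0.012,0,0,0,0,255],[0,-0.012,0,0,0,0,255],[0,-0.004,-0.003,0,0,0,255],[0,-0.004,-0.004,0,0,0,255],[0,-0.004,-0.003,0,0,0,255]]' | grep -E 'pos|force'
python3 -m jog '[[0,-0.005,-0.004,0,0,0,255],[0,-0.004,-0.004,0,0,0,255],[0,-0.004,-0.004,0,0,0,255],[0,-0.005,-0.004,0,0,0,255],[0,-0.005,-0.004,0,0,0,255]]' | grep -E 'pos|force'
python3 -m jog '[[0,-0.005,-0.002,0,0,0,255],[0,-0.005,-0.002,0,0,0,255],[0,0,0,0,0,0,255]]' | grep -E 'pos|force'
python3 - <<'E'
from h import *
from cell import cams
cal=cams.get_calibration("scene");p,d=cams.capture("scene");W=world(cal,d)
x,y,z=W[...,0],W[...,1],W[...,2]
for yc in(.05,-.1,-.15):
    m=(abs(y-yc)<.008)&(z>.08)&(z<.19)&(x>.54)&(x<.68);q=W[m];print(yc,m.sum(),q[:,[0,2]].min(0) if len(q) else 0,q[:,[0,2]].max(0) if len(q) else 0)
E
```

```text
tcp_pos: [0.6462, -0.02, 0.1017]
ft_force: [2.4, 0.6, 1.0]
finger_force: 1.7
tcp_pos: [0.6254, -0.0191, 0.1232]
ft_force: [5.7, -1.1, 3.9]
finger_force: 3.0
tcp_pos: [0.6169, -0.0187, 0.1291]
ft_force: [5.9, -0.1, 8.1]
finger_force: 4.3
0.05 38 [0.58815748 0.13369166] [0.59938064 0.15965868]
-0.1 28 [0.58226944 0.13540428] [0.59179766 0.16109238]
-0.15 28 [0.57996361 0.13298126] [0.59264535 0.15985161]
```

```bash
python3 -m jog '[[0,0,0.004,0,0,0,255],[0,0,0.004,0,0,0,255],[0,-0.003,0,0,0,0,255],[0,-0.004,0,0,0,0,255],[0,-0.005,0,0,0,0,255]]' | grep -E 'pos|force'
python3 -m jog '[[0,-0.005,0,0,0,0,255],[0,-0.005,0,0,0,0,255],[0,-0.005,-0.001,0,0,0,255],[0,-0.005,-0.001,0,0,0,255],[0,-0.005,0,0,0,0,255]]' | grep -E 'pos|force'
python3 - <<'E'
from h import *
from cell import cams
cal=cams.get_calibration("scene");p,d=cams.capture("scene");W=world(cal,d)
x,y,z=W[...,0],W[...,1],W[...,2]
for yc in(.05,-.1,-.15):
    m=(abs(y-yc)<.008)&(z>.08)&(z<.19)&(x>.52)&(x<.68);q=W[m];print(yc,m.sum(),q[:,[0,2]].min(0) if len(q) else 0,q[:,[0,2]].max(0) if len(q) else 0)
E
```

```text
tcp_pos: [0.6175, -0.0188, 0.1286]
ft_force: [17.9, 1.9, 24.6]
finger_force: 13.3
tcp_pos: [0.5995, -0.018, 0.1376]
ft_force: [17.8, 3.3, 42.6]
finger_force: 20.1
0.05 32 [0.52187484 0.08088067] [0.58357877 0.16575097]
-0.1 25 [0.5613906  0.14502426] [0.57139546 0.16527022]
-0.15 21 [0.55912715 0.14342454] [0.5716503  0.16562217]
```

```bash
python3 -m jog '[[0,0.003,-0.006,0,0,0,255],[0,0.002,-0.007,0,0,0,255],[0,0,-0.006,0,0,0,255],[0,-0.004,0,0,0,0,255],[0,-0.004,0,0,0,0,255]]' | grep -E 'pos|force'
python3 -m jog '[[0,-0.004,0,0,0,0,255],[0,-0.005,0,0,0,0,255],[0,0,0,0,0,0,255]]' | grep -E 'pos|force'
python3 - <<'E'
from h import *
from cell import cams
cal=cams.get_calibration("scene");p,d=cams.capture("scene");W=world(cal,d)
x,y,z=W[...,0],W[...,1],W[...,2]
for yc in(.05,-.1,-.15):
    m=(abs(y-yc)<.008)&(z>.12)&(z<.19)&(x>.51)&(x<.68);q=W[m];print(yc,m.sum(),q[:,[0,2]].min(0) if len(q) else 0,q[:,[0,2]].max(0) if len(q) else 0)
E
```

```text
tcp_pos: [0.5774, -0.017, 0.143]
ft_force: [2.2, 2.3, 20.9]
finger_force: 9.0
tcp_pos: [0.5668, -0.0165, 0.1434]
ft_force: [-1.4, 1.4, 23.2]
finger_force: 9.9
0.05 30 [0.53016912 0.15151643] [0.55438658 0.16383346]
-0.1 23 [0.52445214 0.15148087] [0.54752045 0.16558538]
-0.15 25 [0.52094847 0.15071208] [0.54649869 0.16288351]
```

```bash
python3 -m jog '[[0,0,-0.005,0,0,0,255],[0,-0.003,-0.003,0,0,0,255],[0,-0.004,0,0,0,0,255],[0,-0.004,0,0,0,0,255]]' | grep -E 'pos|force'
python3 - <<'E'
from h import *
from cell import cams
cal=cams.get_calibration("scene");p,d=cams.capture("scene");W=world(cal,d)
cv2.imwrite("pics/s4.png",cv2.resize(p[130:290,190:390],None,fx=3.5,fy=3.5)[:,:,::-1])
x,y,z=W[...,0],W[...,1],W[...,2]
for yc in(.05,-.1,-.15):
    m=(abs(y-yc)<.008)&(z>.12)&(z<.19)&(x>.50)&(x<.68);q=W[m];print(yc,m.sum(),q[:,[0,2]].min(0) if len(q) else 0,q[:,[0,2]].max(0) if len(q) else 0)
E
```

```text
tcp_pos: [0.5505, -0.0161, 0.1446]
ft_force: [-0.7, 0.2, 2.6]
finger_force: 1.1
0.05 43 [0.50006429 0.12064599] [0.54440377 0.160477  ]
-0.1 33 [0.50922061 0.14759653] [0.5370619  0.16007825]
-0.15 28 [0.50686409 0.14877377] [0.53574474 0.15895883]
```

View pics/s4.png

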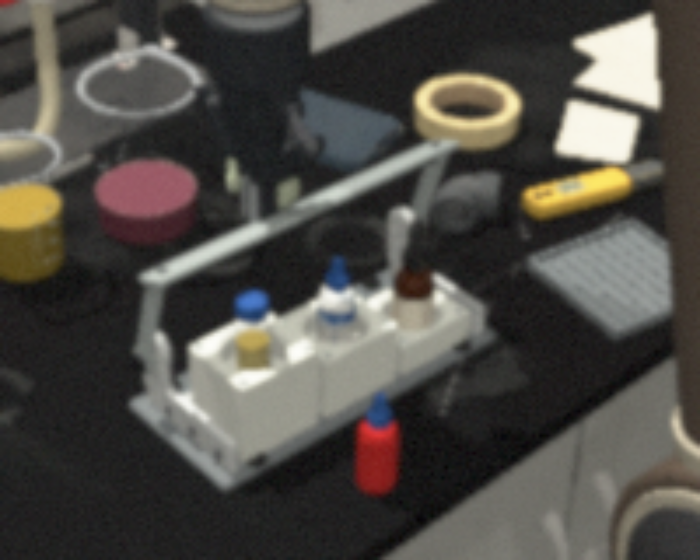

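The strip is past its apex, in front of the hinge. I'll wait while it sinks by its own weight.

```bash
python3 -m jog '[[0,-0.002,0,0,0,0,255],[0,0,0,0,0,0,255],[0,0,0,0,0,0,255],[0,0,0,0,0,0,255],[0,0,0,0,0,0,255]]' | grep -E 'pos|force'
python3 -m jog '[[0,0,0,0,0,0,255],[0,0,0,0,0,0,255],[0,0,0,0,0,0,255],[0,0,0,0,0,0,255],[0,0,0,0,0,0,255]]' | grep -E 'pos|force'
cat > bar.py <<'E'
from h import *
from cell import cams
cal=cams.get_calibration("scene");p,d=cams.capture("scene");W=world(cal,d)
x,y,z=W[...,0],W[...,1],W[...,2]
for yc in(.05,-.1,-.15):
    m=(abs(y-yc)<.008)&(z>.13)&(z<.19)&(x>.45)&(x<.58);q=W[m];print(yc,m.sum(),q[:,[0,2]].min(0) if len(q) else 0,q[:,[0,2]].max(0) if len(q) else 0)
E
python3 bar.py
```

```text
tcp_pos: [0.5502, -0.0161, 0.1449]
ft_force: [-0.0, -0.5, 0.1]
finger_force: 0.0
tcp_pos: [0.5504, -0.0161, 0.1453]
ft_force: [-0.3, -0.4, 0.2]
finger_force: 0.0
0.05 53 [0.48172319 0.13308795] [0.51356646 0.13867269]
-0.1 42 [0.47633843 0.13175928] [0.50467522 0.13930428]
-0.15 39 [0.47383772 0.13125519] [0.50753246 0.13853926]
```

The bar is shut, with the strip top at about 138 mm. I'll retract straight up and check.

```bash
python3 -m jog '[[0,0.003,-0.005,0,0,0,255],[0,0,-0.03,0,0,0,255],[0,0,-0.04,0,0,0,255],[0,0,-0.04,0,0,0,255],[0,0,-0.02,0,0,0,255]]' | grep -E 'pos|force'
python3 -m jog '[[-0.03,0,0,0,0,0,255],[-0.04,0,0,0,0,0,255],[-0.04,0,0,0,0,0,255],[-0.03,0,0,0,0,0,255],[-0.01,0,0,0,0,0,255]]' >/dev/null
python3 -m jog '[[0,0,0,0,0,0,255],[0,0,0,0,0,0,255],[0,0,0,0,0,0,255]]' | grep -E 'time|pos|force'
python3 bar.py
python3 - <<'E'
from cell import cams
import cv2
p,d=cams.capture("scene");cv2.imwrite("pics/s5.png",cv2.resize(p[130:290,190:390],None,fx=3.5,fy=3.5)[:,:,::-1])
E
```

```text
tcp_pos: [0.556, -0.0164, 0.2864]
ft_force: [1.0, 0.9, 1.1]
finger_force: 0.0
time_s: 33.45
tcp_pos: [0.5472, -0.1648, 0.2802]
ft_force: [-0.0, -0.6, -1.1]
finger_force: 0.0
0.05 52 [0.48192981 0.13082347] [0.51273196 0.13920404]
-0.1 44 [0.47707021 0.13096682] [0.50706909 0.14021007]
-0.15 41 [0.47425486 0.13225003] [0.50571177 0.13892394]
```

View pics/s5.png

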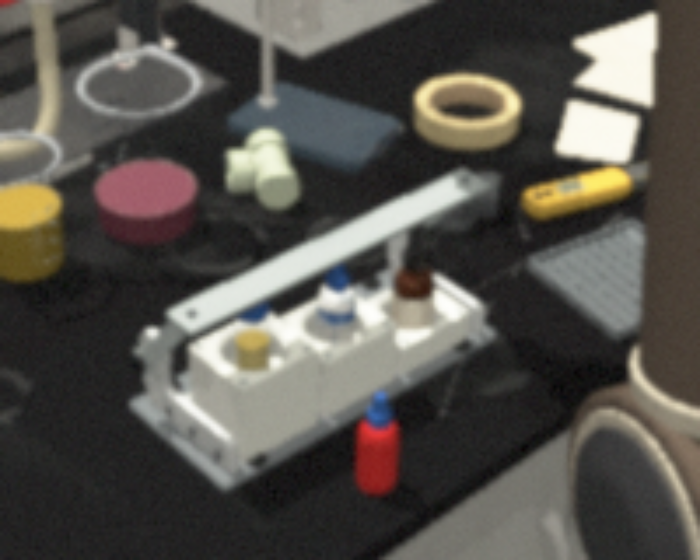

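The strip lies level over the three upright bottles, running from (190,315) to (470,185), with its top at 138 mm. The red decoy at (378,455) hasn't been touched, and the robot is clear.

```bash
python3 -c "from cell import r;print(r.sign_off())"
```

```text
the job is handed in; nothing more can be done
None
```

The job is handed in at about 33 s: each bottle stands upright in its right pocket, the bar is fully shut over the level tops, and the robot is clear; one risk is that the wrist force reached about 43 N while pushing the bar (limits: 120 N at the wrist, 40 N for the gripper's body, though only the fingertips should have been touching).

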